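# Find the soft spring cartridge on the spring tester

### The job

Three penetrometer spring cartridges stand in the tester: press each one straight down until its drag ring has just come down to the black collar on its side rod (12 mm of compression, within 2 mm), loading it with no more than 25 N, and read the force it takes. Then lift out the one that is clearly softer than the other two, stand it upright in the middle of the glass plate and confirm it by pressing it there once more to the same mark for half a second. Leave it standing there, the other two in their sockets and the things around undisturbed.

Things in the scene. Friction and masses are not known exactly. Their poses are not given: they have to be found in the camera images.
- tester: grey steel base plate of the spring tester, fixed, 80 (its x) x 260 (its y) x 26 mm high; origin under its centre, z up. Round sockets at its y = -85, 0 and +85 mm, 20 mm deep (floor 6 mm above the bench), 2 mm wider than the barrels. One cartridge stands in each; which stands where varies.
- spring_a_mid (a point): loose spring cartridge, 250 g, all alike to look at. Point on the axis of its round barrel (36 mm dia, 55 high), 45 mm above its foot; z up its axis. Barrel shows 35 mm above the tester, then 25 mm of coil, then the head. A thin rod with the drag ring stands 25 mm off the axis on the point's +y side, 46 to 74 mm above the foot; its bracket is 40 to 46 mm up. Take barrel or head across x
- spring_a: the same cartridge as a whole; origin at the centre of its foot, z up its axis, side rod towards +y
- spring_a_top (a point): centre of the flat top of that cartridge's dark steel pressing head, 30 mm dia, 10 mm thick; 90 mm above the foot when free (96 mm above the bench in the socket). It goes down as the spring is compressed and springs back; lifted, it pulls the cartridge along
- spring_a_ring (a joint): brass drag ring (11 mm dia, 6 high) on that side rod, m: 0 top, growing downward to 0.018; starts 0 to 4 mm down. The head's side arm pushes it down (1 N) and it stays, so it records the greatest compression: at 12 mm of compression it reads 0.012 and its lower face meets the upper edge of the black collar on the rod, the test mark
- spring_a_head (a joint): compression of that spring, m: 0 free, growing downward, end stop at 0.018. Preload 1 to 3 N before the head moves, then linear. At the mark a sound spring takes about 16 N, the soft one about 8 N; two are sound, one is soft, which one is not known beforehand
- spring_b_mid (a point): loose spring cartridge, 250 g, all alike to look at. Point on the axis of its round barrel (36 mm dia, 55 high), 45 mm above its foot; z up its axis. Barrel shows 35 mm above the tester, then 25 mm of coil, then the head. A thin rod with the drag ring stands 25 mm off the axis on the point's +y side, 46 to 74 mm above the foot; its bracket is 40 to 46 mm up. Take barrel or head across x
- spring_b: the same cartridge as a whole; origin at the centre of its foot, z up its axis, side rod towards +y
- spring_b_top (a point): centre of the flat top of that cartridge's dark steel pressing head, 30 mm dia, 10 mm thick; 90 mm above the foot when free (96 mm above the bench in the socket). It goes down as the spring is compressed and springs back; lifted, it pulls the cartridge along
- spring_b_ring (a joint): brass drag ring (11 mm dia, 6 high) on that side rod, m: 0 top, growing downward to 0.018; starts 0 to 4 mm down. The head's side arm pushes it down (1 N) and it stays, so it records the greatest compression: at 12 mm of compression it reads 0.012 and its lower face meets the upper edge of the black collar on the rod, the test mark
- spring_b_head (a joint): compression of that spring, m: 0 free, growing downward, end stop at 0.018. Preload 1 to 3 N before the head moves, then linear. At the mark a sound spring takes about 16 N, the soft one about 8 N; two are sound, one is soft, which one is not known beforehand
- spring_c_mid (a point): loose spring cartridge, 250 g, all alike to look at. Point on the axis of its round barrel (36 mm dia, 55 high), 45 mm above its foot; z up its axis. Barrel shows 35 mm above the tester, then 25 mm of coil, then the head. A thin rod with the drag ring stands 25 mm off the axis on the point's +y side, 46 to 74 mm above the foot; its bracket is 40 to 46 mm up. Take barrel or head across x
- spring_c: the same cartridge as a whole; origin at the centre of its foot, z up its axis, side rod towards +y
- spring_c_top (a point): centre of the flat top of that cartridge's dark steel pressing head, 30 mm dia, 10 mm thick; 90 mm above the foot when free (96 mm above the bench in the socket). It goes down as the spring is compressed and springs back; lifted, it pulls the cartridge along
- spring_c_ring (a joint): brass drag ring (11 mm dia, 6 high) on that side rod, m: 0 top, growing downward to 0.018; starts 0 to 4 mm down. The head's side arm pushes it down (1 N) and it stays, so it records the greatest compression: at 12 mm of compression it reads 0.012 and its lower face meets the upper edge of the black collar on the rod, the test mark
- spring_c_head (a joint): compression of that spring, m: 0 free, growing downward, end stop at 0.018. Preload 1 to 3 N before the head moves, then linear. At the mark a sound spring takes about 16 N, the soft one about 8 N; two are sound, one is soft, which one is not known beforehand
- glass_plate: square greenish glass plate, 80 x 80 x 6 mm, fixed flat on the bench to the right of the tester; origin under its centre, upper face 6 mm above the bench
- log_book: dark blue hard-cover book, 214 x 155 x 16 mm, lying flat, origin under its centre; a bystander
- tape_roll: roll of tape, 67 mm across, 24 mm high, origin under its centre; a bystander
- brass_weight: brass check weight with a knob, 31 mm across, 42 mm high, origin under its centre; a bystander
- needle_mould: small brass ring with two long needles, 30 x 174 x 33 mm, origin under its centre; a bystander
Things that resemble listed ones, but are neither listed nor needed, are in the scene too. Leave any turquoise look-alike of the spring_c alone. What is shaped like the spring_b but pink is not meant.

How it is judged (in metres and radians):
On the way, in this order (a step that is already met when the one before it is completed fails the run):
1. all three springs have been pressed to the mark, none more than 2 mm past it (value of joint spring_a_ring between 0.01 and 0.014 m and value of joint spring_b_ring between 0.01 and 0.014 m and value of joint spring_c_ring between 0.01 and 0.014 m), for 0.2 s.
2. a cartridge stands upright in the middle of the glass plate, the other two in their sockets (((horizontal distance between spring_a_mid and glass_plate below 0.025 m and z of spring_a_mid in the frame of glass_plate between 0.046 and 0.056 m and angle between each of spring_a_mid, spring_b_mid, spring_c_mid's own z axis and vertical below 0.1 rad and distance of each of spring_b_mid, spring_c_mid from where it was at the start of the episode below 0.01 m) or (horizontal distance between spring_b_mid and glass_plate below 0.025 m and z of spring_b_mid in the frame of glass_plate between 0.046 and 0.056 m and angle between each of spring_b_mid, spring_a_mid, spring_c_mid's own z axis and vertical below 0.1 rad and distance of each of spring_a_mid, spring_c_mid from where it was at the start of the episode below 0.01 m) or (horizontal distance between spring_c_mid and glass_plate below 0.025 m and z of spring_c_mid in the frame of glass_plate between 0.046 and 0.056 m and angle between each of spring_c_mid, spring_a_mid, spring_b_mid's own z axis and vertical below 0.1 rad and distance of each of spring_a_mid, spring_b_mid from where it was at the start of the episode below 0.01 m))), for 0.1 s.
3. the cartridge on the glass is pressed to the mark and proves soft: the plate carries less than 14.5 N (a sound one needs more) (((horizontal distance between spring_a_mid and glass_plate below 0.025 m and z of spring_a_mid in the frame of glass_plate between 0.046 and 0.056 m and angle between each of spring_a_mid, spring_b_mid, spring_c_mid's own z axis and vertical below 0.1 rad and distance of each of spring_b_mid, spring_c_mid from where it was at the start of the episode below 0.01 m and value of joint spring_a_head between 0.01 and 0.014 m and contact force between spring_a and glass_plate between 6 and 14.5 N) or (horizontal distance between spring_b_mid and glass_plate below 0.025 m and z of spring_b_mid in the frame of glass_plate between 0.046 and 0.056 m and angle between each of spring_b_mid, spring_a_mid, spring_c_mid's own z axis and vertical below 0.1 rad and distance of each of spring_a_mid, spring_c_mid from where it was at the start of the episode below 0.01 m and value of joint spring_b_head between 0.01 and 0.014 m and contact force between spring_b and glass_plate between 6 and 14.5 N) or (horizontal distance between spring_c_mid and glass_plate below 0.025 m and z of spring_c_mid in the frame of glass_plate between 0.046 and 0.056 m and angle between each of spring_c_mid, spring_a_mid, spring_b_mid's own z axis and vertical below 0.1 rad and distance of each of spring_a_mid, spring_b_mid from where it was at the start of the episode below 0.01 m and value of joint spring_c_head between 0.01 and 0.014 m and contact force between spring_c and glass_plate between 6 and 14.5 N))), for 0.25 s.
At the end, for the whole second after the job is handed in: every drag ring at 10 to 14 mm (mark 12); the soft cartridge let go and upright (0.1 rad), its axis within 25 mm of the glass plate's centre; the other two upright in their sockets, within 10 mm of where they were; no spring held compressed (all of step 1 and value of joint each of spring_a_head, spring_b_head, spring_c_head below 0.003 m and ((horizontal distance between spring_a_mid and glass_plate below 0.025 m and z of spring_a_mid in the frame of glass_plate between 0.046 and 0.056 m and angle between each of spring_a_mid, spring_b_mid, spring_c_mid's own z axis and vertical below 0.1 rad and distance of each of spring_b_mid, spring_c_mid from where it was at the start of the episode below 0.01 m) or (horizontal distance between spring_b_mid and glass_plate below 0.025 m and z of spring_b_mid in the frame of glass_plate between 0.046 and 0.056 m and angle between each of spring_b_mid, spring_a_mid, spring_c_mid's own z axis and vertical below 0.1 rad and distance of each of spring_a_mid, spring_c_mid from where it was at the start of the episode below 0.01 m) or (horizontal distance between spring_c_mid and glass_plate below 0.025 m and z of spring_c_mid in the frame of glass_plate between 0.046 and 0.056 m and angle between each of spring_c_mid, spring_a_mid, spring_b_mid's own z axis and vertical below 0.1 rad and distance of each of spring_a_mid, spring_b_mid from where it was at the start of the episode below 0.01 m))); the robot touches nothing.
It fails at once if the tester or the glass plate is loaded with more than 25 N beside the cartridge's own weight, through a pressed spring (((contact force between spring_a and tester above 27.5 N or contact force between spring_a and glass_plate above 27.5 N) and value of joint spring_a_head above 0.004 m) or ((contact force between spring_b and tester above 27.5 N or contact force between spring_b and glass_plate above 27.5 N) and value of joint spring_b_head above 0.004 m) or ((contact force between spring_c and tester above 27.5 N or contact force between spring_c and glass_plate above 27.5 N) and value of joint spring_c_head above 0.004 m)).
It fails at once if a drag ring is driven more than 2 mm past the mark (value of joint any of spring_a_ring, spring_b_ring, spring_c_ring above 0.014 m).
It fails at once if a bystander is moved by more than 3 cm (distance of any of log_book, tape_roll, brass_weight, needle_mould from where it was at the start of the episode above 0.03 m).
It also fails if it takes over 72 s, if anything falls off the work surface, if the arm or the gripper's body presses on something with over 40 N, if the wrist force passes 120 N, or if a joint passes its speed limit or range.

### The arm

A 6-joint arm with a two-finger parallel gripper is mounted at the origin on a cart in front of the work surface, level with it; the furniture and walls round the work are solid. World frame = base frame: x ahead of the robot, y to its left, z up, the work surface at z = 0. Lengths are in mm, angles in rad, forces in N, time in s.
With the tool pointing down it reaches from about 275 to 850 mm from the base axis. Payload 5.2 kg.
Tool frame: the origin (TCP) lies at the very end of the fingers, on their centre line; the grasp point (between the pads) lies 19 mm behind it; z points along the fingers, x is the direction in which the jaws open and shut, and the axes are right-handed (so a half turn about z gives the same grasp; the last joint's range is limited). The gripper opens to 85 mm and grips with 20 to 120 N. Pads are 22 mm wide; open, the fingers measure 114 mm over their backs; the gripper's body (76 mm by 85 mm) begins 54 mm behind the grasp point. The pads swing forward as they close: fully open they stand 13 mm farther back than shut.
Start: joints at [-1.39, 0.259, 1.535, -0, 1.348, -0.203], TCP at [205.966, -509.983, 231.31] pointing down, gripper open.
Joint ranges: [-3.14, 3.14], [-0.91, 2.08], [0.19, 2.58], [-1.22, 4.36], [0.22, 2.71], [-3.12, 3.12]. Speed limits (rad/s): [2.57, 2.57, 3.14, 3.14, 3.14, 3.14].

### API

Orientations are given as a rotation vector (axis times angle).
In Python, from workcell import robot, imaging, ticket, recognise gives the robot as it stands.
- The arm moves only by the tool step_arm, never from a script. Its argument "increments" is a list of rows, each a list of 7 numbers: the shift along the tool's x, y, z in m, then the turn, a rotation vector about the tool's x, y, z in degrees, then the opening, from 0 (shut) to 1 (fully open). In form: [[x, y, z, ax, ay, az, claw], ...]. A call has 1 to 5 rows; each row shifts and turns the commanded pose from where the row before left it, along the tool's axes as they then stand; what a row does not reach is not made up. A row lasts 1/10 s, in which the tool goes at most 50 mm and 8.59 degrees, less where a joint would pass 70% of its speed; a pose out of reach is approached as far as the arm can. A call with a gripper value outside its range is refused whole. The fingers move at their own pace and stop on an object; "squeeze" is the grip in N (left out, the last holds). Time passes only in rows, so rows that do not move let the fingers close. It gives the time, the measured TCP pose, the force and the opening at its end, in the units of the state.
- robot.sense(): the state, without advancing time (a new reading comes with each control period).
- imaging.camera(name): name is "side" or "top"; returns (picture, depth): 480x640x3 uint8, red, green, blue; 480x640 float32, mm along the optical axis (not along the pixel's ray), 0 where there is no reading.
- imaging.camera_params(name): a dict with "mtx" (3x3 intrinsics, pixels), "position" and "rotation" of the camera in the world. Camera axes: x right, y down, z forward; pixel columns grow to the right and rows downward; lengths in mm; the calibration is good to about 2 mm. A picture is of the moment at which its call begins. camera_params takes no time and is no camera call.
- ticket.hand_in(): hands the job in, once; it reports no verdict.
Trained networks look in the newest picture that a camera, given by its name, has taken for a name from the list of things; names that differ only in an ending like _2 or _b are one class to them, and where a whole thing is asked for, a point or a joint stands for the part that bears it (a point fixed in the world has none). Each returns a list of dicts, best first, with "confidence" (0 to 1); they miss things now and then, are a little off and sometimes report something else, mostly with a low value. They report only what shows in the picture. A call takes as long as a camera call. They do not tell look-alikes from the thing itself.
- recognise(camera, thing): "centre" ([column, row] as shares, 0 to 1, of the picture: columns of its width, rows of its height, amid what is visible of it).
The state is a dict: "t": time; "q": joint angles; "joint_velocities": joint speeds; "joint_efforts": joint torques, N m; "ee_pos": TCP position; "ee_rot": TCP orientation; "wrist_force": force on the tool from outside, world axes, zero at the start; "moment": the same for the moment, N m; "width": finger opening in mm.
Only numpy, scipy, OpenCV 4.12 (cv2) and the standard library are available. Lean on these libraries where they do the work, as an engineer would, in place of code of your own. Each camera call takes 0.05 s, during which the arm holds its last target.

## Working session

There is one attempt and no reset: what is moved stays moved. The work goes in short steps, Python scripts to look and compute and a tool call to move; the robot and the scene stay as the last step left them, time stands still between calls to the robot, and variables do not carry over. Pictures are saved under pics/ and viewed, and the job is handed in when it is done.

Besides the shell and the picture viewer there is one more tool, called after "Request:" by a JSON object that holds its "fn" and its "kwargs", one argument or row to a line. step_arm: Moves the arm, as the interface text tells. Its arguments: {"type":"object","properties":{"increments":{"type":"array","items":{"type":"array","items":{"type":"number"}}},"squeeze":{"type":"number"}},"required":["increments"]}

```bash
mkdir -p pics; ls
cat > h.py <<'E'
import numpy as np, cv2
from workcell import robot, imaging, ticket, recognise
def snap(cam,name):
    p,d=imaging.camera(cam); cv2.imwrite(f'pics/{name}.png',p[:,:,::-1]); np.save(f'pics/{name}.npy',d); return p,d
def world(cam,u,v,z=None,depth=None):
    c=imaging.camera_params(cam); K=np.array(c['mtx']); R=np.array(c['rotation']); t=np.array(c['position'])
    r=R@(np.linalg.inv(K)@np.array([u,v,1.0]))
    s=(z-t[2])/r[2] if z is not None else depth
    return t+s*r
def proj(cam,P):
    c=imaging.camera_params(cam); K=np.array(c['mtx']); R=np.array(c['rotation']); t=np.array(c['position'])
    q=K@(R.T@(np.array(P,float)-t)); return q[:2]/q[2]
E
python3 - <<'E'
from h import *
s=robot.sense(); print(s)
for c in('top','side'):
    print(imaging.camera_params(c)); snap(c,c+'0')
E
```

```text
pics
{'t': 0.0, 'q': array([-1.38980657e+00,  2.59371532e-01,  1.53609385e+00,  2.42403276e-05,
        1.34800608e+00, -2.02810563e-01]), 'joint_velocities': array([-0.00012797, -0.00025745,  0.00084369,  0.00104292, -0.00220025,
        0.00176209]), 'joint_efforts': array([ 1.66500307e-03, -4.46026433e+01, -2.90569872e+01, -1.66698237e-05,
        1.17776863e-02, -9.14896447e-06]), 'ee_pos': array([ 205.87230008, -509.44196789,  230.45502391]), 'ee_rot': array([-2.60321491e+00,  1.75622678e+00,  2.03651866e-03]), 'wrist_force': array([ 0.14281847,  0.74481572, -0.45775712]), 'moment': array([-0.0011459 , -0.01841546,  0.04292347]), 'width': 85.18479761665454}
{'mtx': array([[604.25697486,   0.        , 316.15436526],
       [  0.        , 604.25697486, 233.36121223],
       [  0.        ,   0.        ,   1.        ]]), 'position': array([ 422.23380073,   45.38937029, 1787.41797409]), 'rotation': array([-2.15371261,  2.2047285 , -0.0484451 ])}
{'mtx': array([[484.60032924,   0.        , 331.31936477],
       [  0.        , 484.60032924, 236.6053217 ],
       [  0.        ,   0.        ,   1.        ]]), 'position': array([ 570.50768586, -826.54618001,  659.15368259]), 'rotation': array([-2.13059555, -0.07814322,  0.03337365])}
```

```bash
sed -i "s/R=np.array(c\['rotation'\])/R=cv2.Rodrigues(np.array(c['rotation']))[0]/" h.py
python3 - <<'E'
from h import *
print(proj('top',[0,0,0]),proj('side',[400,0,0]))
for c in('top','side'):
  for n in['tester','spring_a','spring_a_top','spring_a_mid','glass_plate','log_book','tape_roll','brass_weight','needle_mould']:
    r=recognise(c,n)
    for e in r[:6]:
        u,v=e['centre'][0]*640,e['centre'][1]*480
        print(c,n,round(e['confidence'],2),round(u),round(v))
E
```

```text
[347.57783587 417.20773415] [277.56456278 288.05776891]
top tester 0.62 343 246
top tester 0.44 376 242
top spring_a 0.63 344 301
top spring_a 0.6 316 262
top spring_a 0.56 342 203
top spring_a 0.43 348 252
top spring_a 0.43 378 243
top spring_a_mid 0.55 318 263
top glass_plate 0.93 446 238
top log_book 0.93 199 270
top tape_roll 0.64 383 176
top tape_roll 0.62 444 235
top brass_weight 0.41 444 236
top needle_mould 0.73 459 188
side tester 0.72 310 303
side spring_a 0.9 380 278
side spring_a 0.7 304 246
side spring_a 0.66 318 300
side spring_a 0.6 251 268
side spring_a 0.59 312 269
side spring_a_top 0.67 307 244
side spring_a_mid 0.74 305 244
side spring_a_mid 0.41 320 300
side glass_plate 0.64 321 402
side log_book 0.74 409 259
side log_book 0.56 312 198
side tape_roll 0.86 417 317
side brass_weight 0.7 407 258
side brass_weight 0.51 319 301
side brass_weight 0.4 305 248
side needle_mould 0.86 409 424
```

View pics/top0.png

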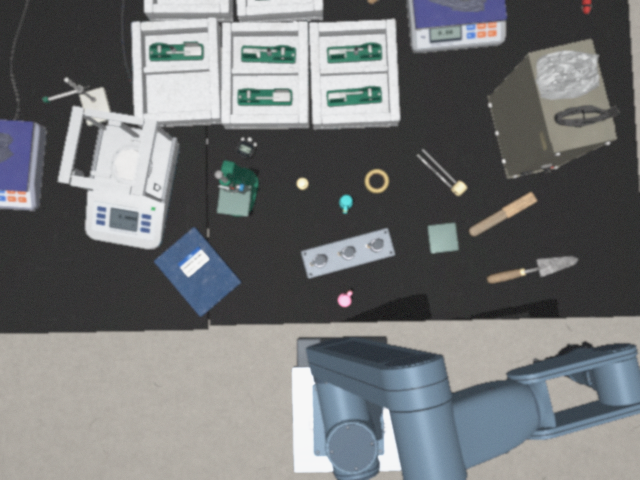

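View pics/side0.png

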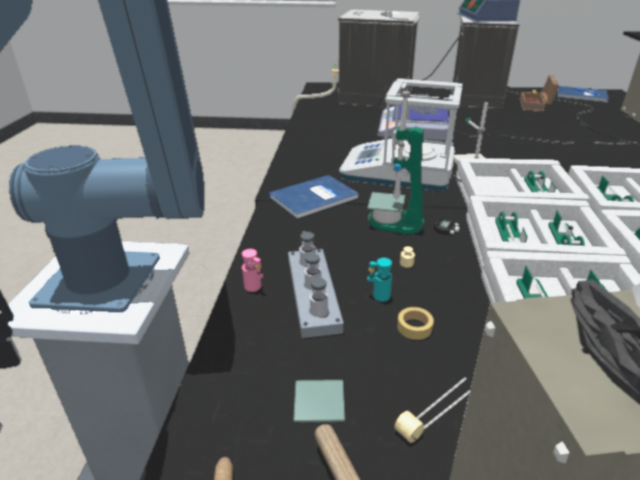

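Run:
```python
import cv2
p=cv2.imread('pics/top0.png'); a=cv2.resize(p[215:310,290:470],None,fx=4.4,fy=4.4,interpolation=cv2.INTER_CUBIC); cv2.imwrite('pics/topz.png',a)
p=cv2.imread('pics/side0.png'); a=cv2.resize(p[220:345,230:400],None,fx=4.5,fy=4.5,interpolation=cv2.INTER_CUBIC); cv2.imwrite('pics/sidez.png',a)
```

```text
(no output)
```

View pics/topz.png

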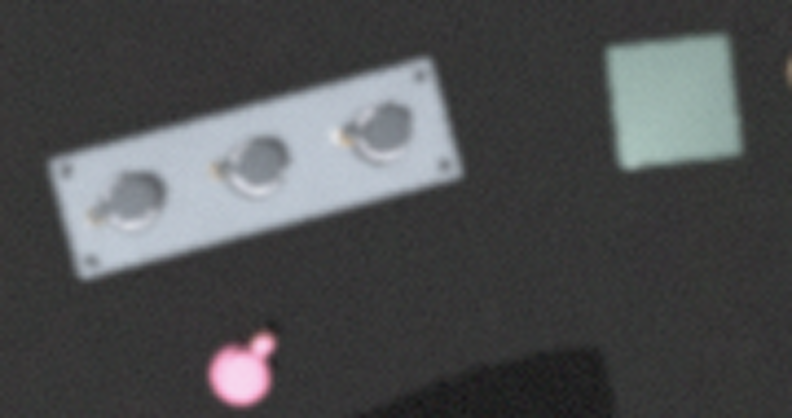

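View pics/sidez.png

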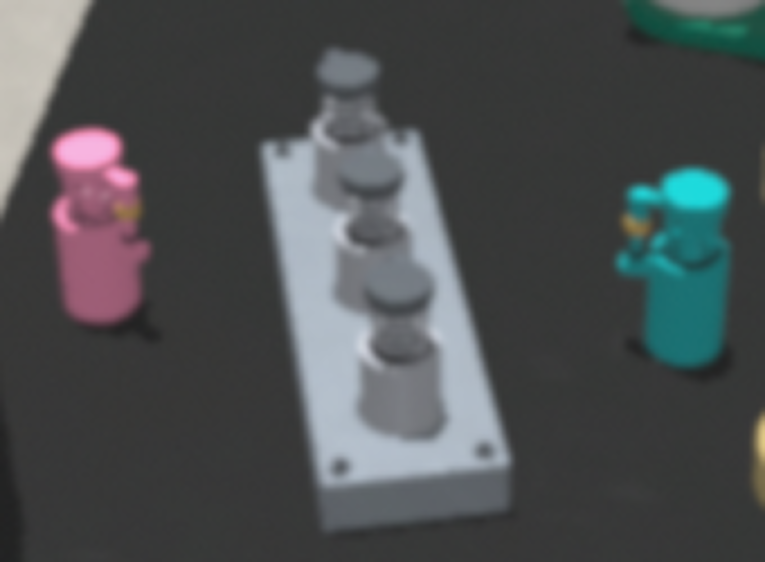

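Run:
```python
from h import *
f=lambda x,y:(290+x/4.4-.4,215+y/4.4-.4)
T=np.array([world('top',*f(*c),z=26) for c in[(50,158),(432,57),(463,178),(80,280)]])
print(T.round(1),T.mean(0)); 
print('yaw', np.degrees(np.arctan2(*( (T[0]+T[3]-T[1]-T[2])[:2][::-1])))-90, np.linalg.norm(T[0]-T[1]),np.linalg.norm(T[1]-T[2]))
G=np.array([world('top',*f(*c),z=6) for c in[(606,45),(730,33),(743,155),(622,170)]])
print(G.round(1),G.mean(0))
d=np.load('pics/top0.npy')
for c in[(136,194),(265,160),(386,128)]:
    u,v=f(*c); print('head',world('top',u,v,z=96).round(1), world('top',u,v,depth=d[round(v)-2:round(v)+3,round(u)-2:round(u)+3].mean()).round(1))
u,v=330,265 # plate pt
print(world('top',*f(200,210),depth=d[int(215+210/4.4),int(290+200/4.4)]).round(1))
# segmentation
p=cv2.imread('pics/top0.png'); hsv=cv2.cvtColor(p,cv2.COLOR_BGR2HSV)
m=((hsv[:,:,2]>110)).astype(np.uint8); n,l,st,ce=cv2.connectedComponentsWithStats(m)
for (u,v),z in(((325,264+10),26),((443,238),6)):
    i=l[v,u]; pts=np.argwhere(l==i)[:,::-1]; W=np.array([world('top',a,b,z=z)[:2] for a,b in pts],np.float32)
    print(i,st[i],cv2.minAreaRect(W))
for k in range(5): s=robot.sense(); print(s['ee_pos'],s['wrist_force'])
for n,u,v in(('pink',344,299),('turq',346,203),('tape',377,181)):
    print(n,world('top',u,v,depth=d[v,u]).round(0))
```

```text
[[ 486.5  124.1   26. ]
 [ 547.5 -130.6   26. ]
 [ 466.9 -148.6   26. ]
 [ 405.4  105.9   26. ]] [476.58133457 -12.32091824  26.        ]
yaw 13.52215971488694 261.91832063264815 82.60560511769599
[[ 554.2 -249.1    6. ]
 [ 560.2 -332.1    6. ]
 [ 478.4 -337.6    6. ]
 [ 470.3 -256.9    6. ]] [ 515.75595005 -293.91597858    6.        ]
head [459.8  66.7  96. ] [459.8  66.7  95.8]
head [479.5 -15.8  96. ] [479.5 -15.8  96.2]
head [498.  -93.1  96. ] [498.  -93.1  96.4]
[449.8  25.5  22. ]Traceback (most recent call last):
  File "<stdin>", line 17, in <module>
  File "h.py", line 6, in world
    c=imaging.camera_params(cam); K=np.array(c['mtx']); R=cv2.Rodrigues(np.array(c['rotation']))[0]; t=np.array(c['position'])
ValueError: time passes only in moves, steps and waits
```

```bash
cat > h.py <<'E'
import numpy as np, cv2, functools
from workcell import robot, imaging, ticket, recognise
@functools.lru_cache(None)
def cp(cam):
    c=imaging.camera_params(cam); return np.array(c['mtx']),cv2.Rodrigues(np.array(c['rotation']))[0],np.array(c['position'])
def snap(cam,name):
    p,d=imaging.camera(cam); cv2.imwrite(f'pics/{name}.png',p[:,:,::-1]); np.save(f'pics/{name}.npy',d); return p,d
def world(cam,u,v,z=None,depth=None):
    K,R,t=cp(cam)
    r=R@(np.linalg.inv(K)@np.array([u,v,1.0]))
    s=(z-t[2])/r[2] if z is not None else depth
    return t+s*r
def proj(cam,P):
    K,R,t=cp(cam); q=K@(R.T@(np.array(P,float)-t)); return q[:2]/q[2]
def cloud(cam,d):
    K,R,t=cp(cam); v,u=np.mgrid[:480,:640]; r=np.stack([u,v,np.ones_like(u)],-1).reshape(-1,3)@np.linalg.inv(K).T@R.T
    return (t+r*d.reshape(-1,1)).reshape(480,640,3)
E
python3 - <<'E'
from h import *
for cam in('top','side'):
    d=np.load(f'pics/{cam}0.npy'); C=cloud(cam,d)
    x,y,z=C[...,0],C[...,1],C[...,2]
    roi=(x>380)&(x<580)&(y>-180)&(y<160)&(d>0)
    m=(roi&(z>80)&(z<115)).astype(np.uint8); n,l,st,ce=cv2.connectedComponentsWithStats(m)
    for i in range(1,n):
        if st[i,4]>15:
            w=C[l==i]; print(cam,st[i,4],w.mean(0).round(1),np.median(w[:,2]).round(1), ((w.max(0)+w.min(0))/2).round(1))
    if cam=='top':
        p=roi&(z>17)&(z<35); W=C[p][:,:2].astype(np.float32); print('tester',cv2.minAreaRect(W),np.median(z[p]))
        roi=(x>440)&(x<600)&(y>-360)&(y<-220)
        p=cv2.imread('pics/top0.png'); g=roi&(cv2.cvtColor(p,cv2.COLOR_BGR2HSV)[...,2]>95); W=C[g][:,:2].astype(np.float32); print('glass',g.sum(),cv2.minAreaRect(W),W.mean(0),np.median(z[g]))
    for n_,u,v in(('pink',344,299),('turq',346,203),('tape',366,181)):
        if cam=='top':print(n_,C[v,u].round(0))
s=robot.sense(); print(s['ee_pos'],s['ee_rot'],s['wrist_force'])
E
```

```text
top 107 [496.2 -91.4  95.9] 96.3 [497.1 -87.   94. ]
top 105 [476.   -9.   95.7] 95.4 [476.7  -5.   94.1]
top 101 [455.   72.9  95.8] 95.7 [456.2  76.8  96. ]
tester ((476.563720703125, -12.813278198242188), (80.1583251953125, 260.6191711425781), 13.787505149841309) 26.788954866765835
glass 814 ((515.3681030273438, -293.82293701171875), (85.38732147216797, 85.8710708618164), 4.029016494750977) [ 515.329   -292.70212] 5.975879255496693
pink [346.   4.  92.]
turq [615.  -9.  88.]
tape [686. -71.  24.]
side 134 [458.7  66.2  93.2] 95.1 [458.5  75.5  89.6]
side 160 [479.5 -16.6  93.5] 95.4 [479.   -7.6  90.1]
side 194 [499.2 -98.   93.4] 95.1 [499.2 -88.8  89.7]
[ 205.97244427 -509.98526905  231.34208134] [ 2.60434367e+00 -1.75692017e+00  2.60980267e-05] [0.31313277 0.70354313 0.40695478]
```

Request:
{"fn": "step_arm", "kwargs": {
  "increments": [
    [0, 0, 0, 0, 0, -8.16, 0],
    [0, 0, 0, 0, 0, -8.16, 0],
    [0, 0, 0, 0, 0, -8.16, 0],
    [0, 0, 0, 0, 0, -8.16, 0],
    [0, 0, 0, 0, 0, -8.16, 0]
  ]
}}

```text
t: 1.5
ee_pos: [206.0, -510.0, 231.3]
ee_rot: [-3.056, 0.73, 0.0]
wrist_force: [0.1, -0.7, 0.5]
width: 12.4
```

Request:
{"fn": "step_arm", "kwargs": {
  "increments": [
    [0, 0, 0, 0, 0, -8.16, 0],
    [0, 0, 0, 0, 0, -8.16, 0],
    [0, 0, 0, 0, 0, -8.16, 0],
    [0, 0, 0, 0, 0, -8.16, 0],
    [0, 0, 0, 0, 0, -8.16, 0]
  ]
}}

```text
t: 2.0
ee_pos: [205.9, -510.0, 231.3]
ee_rot: [3.118, 0.381, -0.0]
wrist_force: [-0.4, -1.3, -0.4]
width: 0.3
```

```bash
cat >> h.py <<'E'
YAW=13.6
def socket(i): # i=-1,0,1
    a=np.radians(YAW); return np.array([477.5,-13.3])+i*85*np.array([-np.sin(a),np.cos(a)])
def plan(x,y,z,yaw=YAW,n=1):
    s=robot.sense(); R=cv2.Rodrigues(np.array(s['ee_rot']))[0]
    a=np.radians(yaw); X=np.array([np.cos(a),np.sin(a),0]); Z=np.array([0,0,-1.]); Rt=np.stack([X,np.cross(Z,X),Z],1)
    dp=R.T@(np.array([x,y,z])-s['ee_pos'])/1000; rv=np.degrees(cv2.Rodrigues(R.T@Rt)[0].ravel())
    print('t',round(s['t'],2),'pos',s['ee_pos'].round(2),'F',s['wrist_force'].round(2),'w',round(s['width'],1)); print('shift(tool,m)',dp.round(5),'/n',(dp/n).round(5),'rot deg',rv.round(2))
E
python3 -c "
from h import *
plan(*socket(-1),130,n=12)"
```

```text
t 2.0 pos [ 205.94 -510.    231.31] F [-0.4  -1.35 -0.45] w 0.3
shift(tool,m) [ 0.38263 -0.33175  0.1013 ] /n [ 0.03189 -0.02765  0.00844] rot deg [0.   0.   0.33]
```

Request:
{"fn": "step_arm", "kwargs": {
  "increments": [
    [0.0319, -0.0276, 0.0084, 0, 0, 0.33, 0],
    [0.0319, -0.0276, 0.0084, 0, 0, 0, 0],
    [0.0319, -0.0276, 0.0084, 0, 0, 0, 0],
    [0.0319, -0.0276, 0.0084, 0, 0, 0, 0],
    [0.0319, -0.0276, 0.0084, 0, 0, 0, 0]
  ]
}}

```text
t: 2.5
ee_pos: [330.1, -337.6, 189.2]
ee_rot: [3.12, 0.362, 0.001]
wrist_force: [-0.1, -0.8, 0.0]
width: -0.3
```

Request:
{"fn": "step_arm", "kwargs": {
  "increments": [
    [0.0319, -0.0276, 0.0084, 0, 0, 0, 0],
    [0.0319, -0.0276, 0.0084, 0, 0, 0, 0],
    [0.0319, -0.0276, 0.0084, 0, 0, 0, 0],
    [0.0319, -0.0276, 0.0084, 0, 0, 0, 0],
    [0.0319, -0.0276, 0.0084, 0, 0, 0, 0]
  ]
}}

```text
t: 3.0
ee_pos: [453.9, -166.6, 147.3]
ee_rot: [3.12, 0.363, 0.001]
wrist_force: [0.2, 0.5, 0.6]
width: -0.2
```

Request:
{"fn": "step_arm", "kwargs": {
  "increments": [
    [0.0319, -0.0276, 0.0084, 0, 0, 0, 0],
    [0.0319, -0.0276, 0.0084, 0, 0, 0, 0],
    [0, 0, 0, 0, 0, 0, 0],
    [0, 0, 0, 0, 0, 0, 0]
  ]
}}

```text
t: 3.4
ee_pos: [502.5, -98.8, 130.2]
ee_rot: [-3.12, -0.367, 0.001]
wrist_force: [-0.0, 0.2, -1.2]
width: -0.1
```

```bash
python3 -c "
from h import *
plan(*socket(-1),100)
snap('side','s1');snap('top','t1')
p=cv2.imread('pics/s1.png'); cv2.imwrite('pics/s1z.png',cv2.resize(p[180:345,230:400],None,fx=3.5,fy=3.5,interpolation=cv2.INTER_CUBIC))
p=cv2.imread('pics/t1.png'); cv2.imwrite('pics/t1z.png',cv2.resize(p[195:330,280:480],None,fx=3.5,fy=3.5,interpolation=cv2.INTER_CUBIC))
"
```

```text
t 3.4 pos [502.5  -98.77 130.22] F [-0.01  0.22 -1.22] w -0.1
shift(tool,m) [-0.00419 -0.00394  0.03022] /n [-0.00419 -0.00394  0.03022] rot deg [-0.01  0.04 -0.18]
```

View pics/s1z.png

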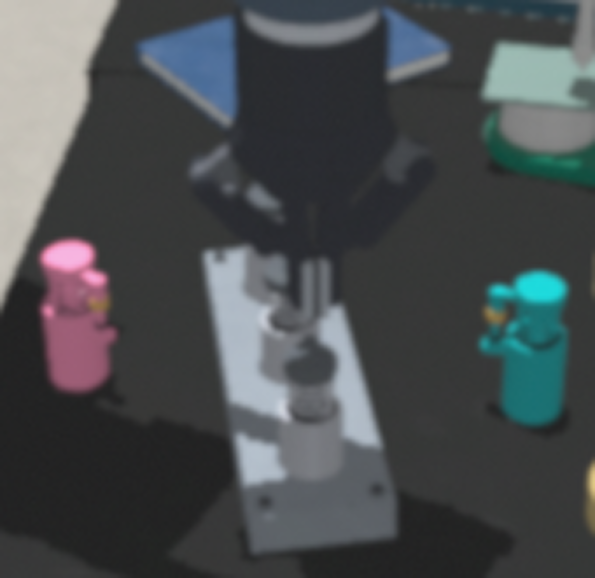

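View pics/t1z.png

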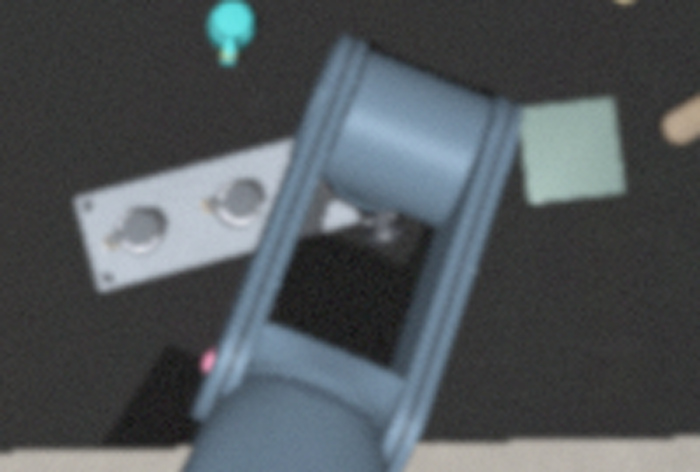

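```bash
python3 -c "
from h import *
f=lambda q:((q-[230,180])*3.5).round(0)
for i in(-1,0,1): print(i,f(proj('side',[*socket(i),96])), proj('top',[*socket(i),96]).round(1), ((proj('top',[*socket(i),96])-[290,215])*4.4).round())
print(f(proj('side',[502.5,-98.8,130])))
plan(*socket(-1),100)
"
```

```text
-1 [306. 357.] [378.3 243.9] [389. 127.]
0 [286. 269.] [349.  251.7] [259. 161.]
1 [268. 193.] [319.6 259.5] [130. 196.]
[315. 309.]
t 3.5 pos [ 502.13 -100.32  130.66] F [ 0.41 -0.11  0.05] w 0.0
shift(tool,m) [-0.0035  -0.00536  0.03066] /n [-0.0035  -0.00536  0.03066] rot deg [ 0.02  0.01 -0.35]
```

Request:
{"fn": "step_arm", "kwargs": {
  "increments": [
    [-0.0026, -0.0048, 0.012, 0, 0, -0.3, 0],
    [0, 0, 0.012, 0, 0, 0, 0],
    [0, 0, 0.003, 0, 0, 0, 0],
    [0, 0, 0, 0, 0, 0, 0],
    [0, 0, 0, 0, 0, 0, 0]
  ]
}}

```text
t: 4.0
ee_pos: [499.0, -96.2, 103.8]
ee_rot: [3.12, 0.369, 0.001]
wrist_force: [-0.0, 0.3, 0.5]
width: -0.1
```

```bash
sed -i 's/\[477.5,-13.3\]/[478.5,-14.0]/' h.py; python3 -c "
from h import *
plan(*socket(-1),96)
plan(*socket(-1),96)"
```

```text
t 4.0 pos [498.97 -96.21 103.77] F [-0.01  0.28  0.53] w -0.1
shift(tool,m) [-0.00057  0.00028  0.00777] /n [-0.00057  0.00028  0.00777] rot deg [ 0.02 -0.02 -0.09]
t 4.0 pos [498.97 -96.21 103.77] F [-0.01  0.28  0.53] w -0.1
shift(tool,m) [-0.00057  0.00028  0.00777] /n [-0.00057  0.00028  0.00777] rot deg [ 0.02 -0.02 -0.09]
```

Descend with fine steps to find contact.

Request:
{"fn": "step_arm", "kwargs": {
  "increments": [
    [0, 0, 0.003, 0, 0, 0, 0],
    [0, 0, 0.003, 0, 0, 0, 0],
    [0, 0, 0.0, 0, 0, 0, 0]
  ]
}}

```text
t: 4.3
ee_pos: [498.6, -95.5, 97.2]
ee_rot: [-3.119, -0.371, 0.001]
wrist_force: [-0.0, 0.3, 0.2]
width: -0.3
```

Request:
{"fn": "step_arm", "kwargs": {
  "increments": [
    [0, 0, 0.002, 0, 0, 0, 0],
    [0, 0, 0.0, 0, 0, 0, 0]
  ]
}}

```text
t: 4.5
ee_pos: [499.0, -95.6, 95.6]
ee_rot: [3.119, 0.371, 0.001]
wrist_force: [-0.7, -0.0, 2.5]
width: -0.2
```

Request:
{"fn": "step_arm", "kwargs": {
  "increments": [
    [0, 0, 0.002, 0, 0, 0, 0],
    [0, 0, 0.0, 0, 0, 0, 0]
  ]
}}

```text
t: 4.7
ee_pos: [499.0, -95.6, 93.8]
ee_rot: [3.119, 0.371, 0.001]
wrist_force: [-0.6, 0.4, 4.8]
width: -0.2
```

Request:
{"fn": "step_arm", "kwargs": {
  "increments": [
    [0, 0, 0.002, 0, 0, 0, 0],
    [0, 0, 0.0, 0, 0, 0, 0]
  ]
}}

```text
t: 4.9
ee_pos: [499.0, -95.7, 91.9]
ee_rot: [3.119, 0.371, 0.001]
wrist_force: [-0.9, 0.5, 6.6]
width: -0.3
```

Request:
{"fn": "step_arm", "kwargs": {
  "increments": [
    [0, 0, 0.002, 0, 0, 0, 0],
    [0, 0, 0.002, 0, 0, 0, 0],
    [0, 0, 0.001, 0, 0, 0, 0],
    [0, 0, 0, 0, 0, 0, 0]
  ]
}}

```text
t: 5.3
ee_pos: [499.3, -95.8, 87.6]
ee_rot: [3.119, 0.371, 0.002]
wrist_force: [-2.2, 0.8, 11.7]
width: -0.2
```

Request:
{"fn": "step_arm", "kwargs": {
  "increments": [
    [0, 0, 0.0015, 0, 0, 0, 0],
    [0, 0, 0.0, 0, 0, 0, 0],
    [0, 0, 0, 0, 0, 0, 0]
  ]
}}

```text
t: 5.6
ee_pos: [499.4, -95.8, 86.4]
ee_rot: [3.119, 0.371, 0.003]
wrist_force: [-3.0, 0.9, 13.0]
width: -0.0
```

Request:
{"fn": "step_arm", "kwargs": {
  "increments": [
    [0, 0, 0.0013, 0, 0, 0, 0],
    [0, 0, 0.0012, 0, 0, 0, 0],
    [0, 0, 0.0, 0, 0, 0, 0],
    [0, 0, 0, 0, 0, 0, 0]
  ]
}}

```text
t: 6.0
ee_pos: [499.5, -95.9, 84.2]
ee_rot: [3.118, 0.371, 0.003]
wrist_force: [-2.7, 1.3, 15.6]
width: 0.2
```

```bash
python3 -c "
from h import *
snap('side','s2')
plan(*socket(-1),84)
p=cv2.imread('pics/s2.png'); cv2.imwrite('pics/s2z.png',cv2.resize(p[200:345,240:400],None,fx=4,fy=4,interpolation=cv2.INTER_CUBIC))
"
```

```text
t 6.05 pos [499.54 -95.88  84.25] F [-3.02  1.35 15.37] w 0.1
shift(tool,m) [-0.00119  0.00047  0.00025] /n [-0.00119  0.00047  0.00025] rot deg [ 0.08 -0.11 -0.03]
```

View pics/s2z.png

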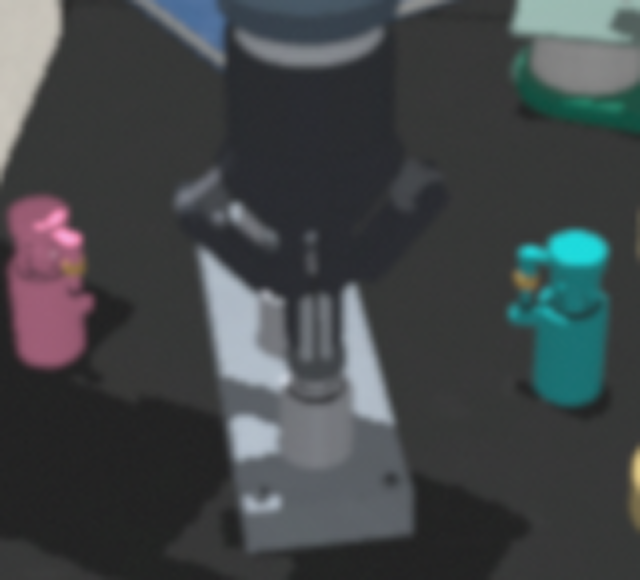

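Request:
{"fn": "step_arm", "kwargs": {
  "increments": [
    [0, 0, -0.006, 0, 0, 0, 0],
    [0, 0, -0.008, 0, 0, 0, 0],
    [-0.0012, 0, -0.015, 0, 0, 0, 0],
    [0, -0.0425, -0.003, 0, 0, 0, 0],
    [0, -0.0425, 0, 0, 0, 0, 0]
  ]
}}

```text
t: 6.55
ee_pos: [478.1, -13.3, 115.0]
ee_rot: [3.12, 0.366, 0.002]
wrist_force: [-1.0, 0.1, -0.2]
width: -0.0
```

Request:
{"fn": "step_arm", "kwargs": {
  "increments": [
    [0, 0, 0.005, 0, 0, 0, 0],
    [0, 0, 0.005, 0, 0, 0, 0],
    [0, 0, 0, 0, 0, 0, 0]
  ]
}}

```text
t: 6.85
ee_pos: [477.5, -13.7, 103.7]
ee_rot: [-3.12, -0.371, 0.002]
wrist_force: [0.1, -0.5, 0.2]
width: 0.2
```

```bash
python3 -c "
from h import *
plan(*socket(0),97)
p,d=snap('side','s3')
C=cloud('side',d)
for u in (0,):
    x,y,z=C[...,0],C[...,1],C[...,2]
    m=(np.hypot(x-socket(-1)[0],y-socket(-1)[1])<14)&(z>80)&(z<105); print(m.sum(),C[m].mean(0),np.percentile(z[m],[20,50,80]))
p=cv2.imread('pics/s3.png'); cv2.imwrite('pics/s3z.png',cv2.resize(p[200:345,240:400],None,fx=4,fy=4,interpolation=cv2.INTER_CUBIC))
"
```

```text
t 6.85 pos [477.53 -13.72 103.69] F [ 0.08 -0.45  0.24] w 0.2
shift(tool,m) [0.00089 0.0005  0.00669] /n [0.00089 0.0005  0.00669] rot deg [-0.01  0.06 -0.04]
163 [498.47559143 -99.62509512  93.77221961] [90.67856341 95.87840879 96.93347108]
```

View pics/s3z.png

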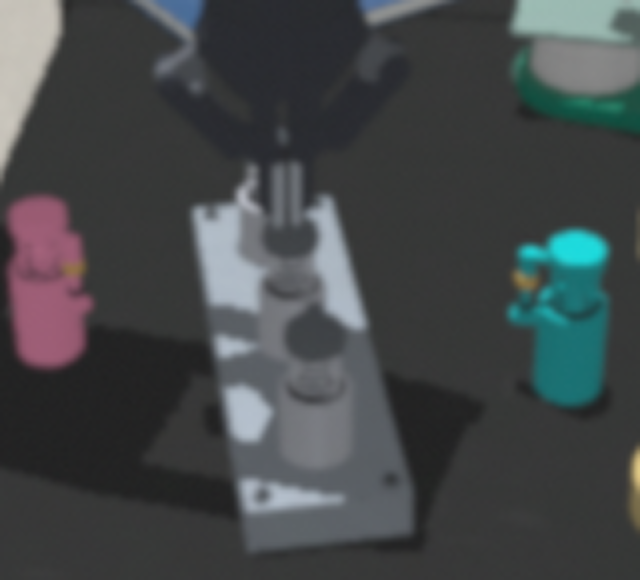

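Request:
{"fn": "step_arm", "kwargs": {
  "increments": [
    [0.001, 0.0005, 0.004, 0, 0, 0, 0],
    [0, 0, 0.0027, 0, 0, 0, 0],
    [0, 0, 0, 0, 0, 0, 0]
  ]
}}

```text
t: 7.2
ee_pos: [478.5, -14.0, 97.2]
ee_rot: [-3.119, -0.369, 0.002]
wrist_force: [-0.9, -0.0, -0.5]
width: -0.1
```

Request:
{"fn": "step_arm", "kwargs": {
  "increments": [
    [0, 0, 0.002, 0, 0, 0, 0],
    [0, 0, 0.001, 0, 0, 0, 0],
    [0, 0, 0, 0, 0, 0, 0]
  ]
}}

```text
t: 7.5
ee_pos: [478.9, -13.7, 94.9]
ee_rot: [3.119, 0.371, 0.001]
wrist_force: [0.8, -0.4, 1.6]
width: -0.2
```

Request:
{"fn": "step_arm", "kwargs": {
  "increments": [
    [0, 0, 0.002, 0, 0, 0, 0],
    [0, 0, 0.002, 0, 0, 0, 0],
    [0, 0, 0, 0, 0, 0, 0]
  ]
}}

```text
t: 7.8
ee_pos: [479.0, -13.6, 90.9]
ee_rot: [3.119, 0.371, 0.001]
wrist_force: [-0.4, -1.7, 3.1]
width: 0.1
```

Request:
{"fn": "step_arm", "kwargs": {
  "increments": [
    [0, 0, 0.002, 0, 0, 0, 0],
    [0, 0, 0.001, 0, 0, 0, 0],
    [0, 0, 0, 0, 0, 0, 0]
  ]
}}

```text
t: 8.1
ee_pos: [479.0, -13.7, 88.1]
ee_rot: [3.119, 0.371, 0.001]
wrist_force: [-0.9, -1.7, 5.7]
width: -0.0
```

Request:
{"fn": "step_arm", "kwargs": {
  "increments": [
    [0, 0, 0.002, 0, 0, 0, 0],
    [0, 0, 0.0015, 0, 0, 0, 0],
    [0, 0, 0, 0, 0, 0, 0],
    [0, 0, 0, 0, 0, 0, 0]
  ]
}}

```text
t: 8.5
ee_pos: [479.1, -13.7, 84.8]
ee_rot: [3.119, 0.371, 0.001]
wrist_force: [-1.6, -1.4, 6.9]
width: 0.2
```

```bash
python3 -c "
from h import *
plan(*socket(0),84)"
```

```text
t 8.5 pos [479.12 -13.69  84.84] F [-1.55 -1.38  6.92] w 0.2
shift(tool,m) [-0.00068  0.00016  0.00084] /n [-0.00068  0.00016  0.00084] rot deg [ 0.04 -0.04 -0.03]
```

Request:
{"fn": "step_arm", "kwargs": {
  "increments": [
    [0, 0, 0.0008, 0, 0, 0, 0],
    [0, 0, 0, 0, 0, 0, 0],
    [0, 0, 0, 0, 0, 0, 0]
  ]
}}

```text
t: 8.8
ee_pos: [479.1, -13.7, 84.1]
ee_rot: [3.119, 0.371, 0.001]
wrist_force: [-1.2, -0.6, 6.6]
width: 0.4
```

Request:
{"fn": "step_arm", "kwargs": {
  "increments": [
    [0, 0, -0.006, 0, 0, 0, 0],
    [0, 0, -0.008, 0, 0, 0, 0],
    [-0.0007, 0, -0.015, 0, 0, 0, 0],
    [0, -0.0425, -0.003, 0, 0, 0, 0],
    [0, -0.0425, 0, 0, 0, 0, 0]
  ]
}}

```text
t: 9.3
ee_pos: [458.5, 69.2, 116.1]
ee_rot: [-3.12, -0.366, -0.002]
wrist_force: [0.7, 1.1, -0.0]
width: -0.2
```

Request:
{"fn": "step_arm", "kwargs": {
  "increments": [
    [0, 0, 0.005, 0, 0, 0, 0],
    [0, 0, 0.005, 0, 0, 0, 0],
    [0, 0, 0, 0, 0, 0, 0]
  ]
}}

```text
t: 9.6
ee_pos: [457.7, 68.6, 104.6]
ee_rot: [-3.119, -0.371, 0.003]
wrist_force: [0.3, -0.6, 0.3]
width: 0.1
```

```bash
python3 -c "
from h import *
plan(*socket(1),97)"
```

```text
t 9.6 pos [457.66  68.59 104.64] F [ 0.27 -0.58  0.3 ] w 0.1
shift(tool,m) [0.00085 0.00017 0.00764] /n [0.00085 0.00017 0.00764] rot deg [-0.02  0.1  -0.04]
```

Request:
{"fn": "step_arm", "kwargs": {
  "increments": [
    [0.0008, 0, 0.004, 0, 0, 0, 0],
    [0, 0, 0.0034, 0, 0, 0, 0],
    [0, 0, 0, 0, 0, 0, 0]
  ]
}}

```text
t: 9.9
ee_pos: [458.7, 68.5, 97.5]
ee_rot: [-3.12, -0.369, 0.002]
wrist_force: [-0.1, -0.1, 0.8]
width: -0.2
```

Request:
{"fn": "step_arm", "kwargs": {
  "increments": [
    [0, 0, 0.002, 0, 0, 0, 0],
    [0, 0, 0.001, 0, 0, 0, 0],
    [0, 0, 0, 0, 0, 0, 0]
  ]
}}

```text
t: 10.2
ee_pos: [459.2, 68.9, 95.3]
ee_rot: [3.119, 0.371, 0.001]
wrist_force: [-0.2, -1.1, 3.0]
width: -0.0
```

Request:
{"fn": "step_arm", "kwargs": {
  "increments": [
    [0, 0, 0.002, 0, 0, 0, 0],
    [0, 0, 0.002, 0, 0, 0, 0],
    [0, 0, 0, 0, 0, 0, 0]
  ]
}}

```text
t: 10.5
ee_pos: [459.4, 69.0, 91.6]
ee_rot: [3.119, 0.371, 0.002]
wrist_force: [0.1, -1.0, 7.1]
width: 0.1
```

Request:
{"fn": "step_arm", "kwargs": {
  "increments": [
    [0, 0, 0.002, 0, 0, 0, 0],
    [0, 0, 0.001, 0, 0, 0, 0],
    [0, 0, 0, 0, 0, 0, 0]
  ]
}}

```text
t: 10.8
ee_pos: [459.5, 69.0, 89.0]
ee_rot: [3.119, 0.371, 0.002]
wrist_force: [-2.1, -0.8, 9.9]
width: 0.2
```

Request:
{"fn": "step_arm", "kwargs": {
  "increments": [
    [0, 0, 0.002, 0, 0, 0, 0],
    [0, 0, 0.001, 0, 0, 0, 0],
    [0, 0, 0, 0, 0, 0, 0]
  ]
}}

```text
t: 11.1
ee_pos: [459.7, 68.9, 86.3]
ee_rot: [3.119, 0.371, 0.003]
wrist_force: [-2.3, -2.1, 13.1]
width: 0.3
```

Request:
{"fn": "step_arm", "kwargs": {
  "increments": [
    [0, 0, 0.0015, 0, 0, 0, 0],
    [0, 0, 0.001, 0, 0, 0, 0],
    [0, 0, 0, 0, 0, 0, 0],
    [0, 0, 0, 0, 0, 0, 0]
  ]
}}

```text
t: 11.5
ee_pos: [459.8, 68.9, 84.2]
ee_rot: [3.119, 0.371, 0.004]
wrist_force: [-3.0, -1.3, 15.1]
width: 0.1
```

```bash
python3 -c "
from h import *
plan(*socket(1),84)"
```

```text
t 11.5 pos [459.82  68.93  84.16] F [-3.02 -1.31 15.12] w 0.1
shift(tool,m) [-0.00135 -0.       0.00016] /n [-0.00135 -0.       0.00016] rot deg [ 0.07 -0.13 -0.02]
```

Request:
{"fn": "step_arm", "kwargs": {
  "increments": [
    [0, 0, -0.006, 0, 0, 0, 0],
    [0, 0, -0.008, 0, 0, 0, 0],
    [-0.0013, 0, -0.02, 0, 0, 0, 0],
    [0, 0, -0.03, 0, 0, 0, 0.7],
    [0, 0.0425, 0, 0, 0, 0, 0.7]
  ]
}}

```text
t: 12.0
ee_pos: [468.7, 30.4, 149.7]
ee_rot: [-3.118, -0.379, -0.008]
wrist_force: [1.1, -0.6, 0.3]
width: 28.0
```

Request:
{"fn": "step_arm", "kwargs": {
  "increments": [
    [0, 0.0425, 0, 0, 0, 0, 0.7],
    [0, 0, 0, 0, 0, 0, 0.7],
    [0, 0, 0, 0, 0, 0, 0.7],
    [0, 0, 0, 0, 0, 0, 0.7]
  ]
}}

```text
t: 12.4
ee_pos: [476.9, -13.0, 146.1]
ee_rot: [-3.119, -0.371, 0.002]
wrist_force: [0.8, -0.4, 0.2]
width: 59.8
```

```bash
python3 -c "
from h import *
plan(*socket(0),30)
p,d=snap('side','s4'); C=cloud('side',d); x,y,z=C[...,0],C[...,1],C[...,2]
for i in(-1,0,1):
    m=(np.hypot(x-socket(i)[0],y-socket(i)[1])<17)&(z>86)&(z<105); print(i,m.sum(),C[m].mean(0).round(1),np.median(z[m]))
p=cv2.imread('pics/s4.png'); cv2.imwrite('pics/s4z.png',cv2.resize(p[170:345,240:400],None,fx=3.4,fy=3.4,interpolation=cv2.INTER_CUBIC))
"
```

```text
t 12.4 pos [476.87 -12.97 146.12] F [ 0.78 -0.36  0.24] w 59.8
shift(tool,m) [0.00147 0.00152 0.11612] /n [0.00147 0.00152 0.11612] rot deg [-0.07  0.06 -0.04]
-1 168 [499.3 -99.2  94.7] 95.66863665826469
0 140 [479.4 -16.7  94.5] 95.49267359431616
1 116 [459.2  65.8  94.6] 95.47307920436657
```

View pics/s4z.png

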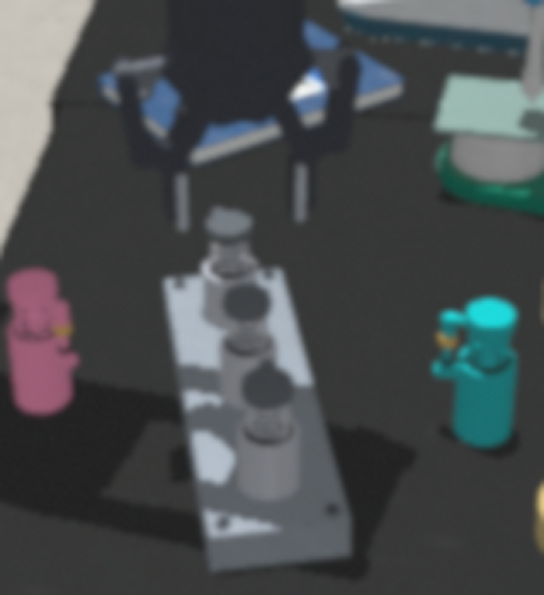

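Request:
{"fn": "step_arm", "kwargs": {
  "increments": [
    [0.0018, 0.0012, 0.03, 0, 0, 0, 0.7],
    [0, 0, 0.03, 0, 0, 0, 0.7],
    [0, 0, 0.025, 0, 0, 0, 0.7],
    [0, 0, 0, 0, 0, 0, 0.7]
  ]
}}

```text
t: 12.85
ee_pos: [476.5, -12.6, 58.7]
ee_rot: [-3.116, -0.373, 0.011]
wrist_force: [-0.3, -0.2, -0.9]
width: 59.9
```

Request:
{"fn": "step_arm", "kwargs": {
  "increments": [
    [0, 0, 0.015, 0, 0, 0, 0.7],
    [0, 0, 0.012, 0, 0, 0, 0.7],
    [0, 0, 0, 0, 0, 0, 0.7],
    [0, 0, 0, 0, 0, 0, 0.7]
  ]
}}

```text
t: 13.25
ee_pos: [479.8, -14.3, 35.1]
ee_rot: [3.12, 0.372, 0.0]
wrist_force: [0.4, -0.6, 0.4]
width: 59.7
```

```bash
python3 -c "
from h import *
plan(*socket(0),30)
p,d=snap('side','s5')
p=cv2.imread('pics/s5.png'); cv2.imwrite('pics/s5z.png',cv2.resize(p[200:345,240:400],None,fx=4,fy=4,interpolation=cv2.INTER_CUBIC))
"
```

```text
t 13.25 pos [479.8  -14.26  35.1 ] F [ 0.42 -0.55  0.44] w 59.7
shift(tool,m) [-0.0012  -0.00056  0.0051 ] /n [-0.0012  -0.00056  0.0051 ] rot deg [ 0.   -0.01 -0.01]
```

View pics/s5z.png

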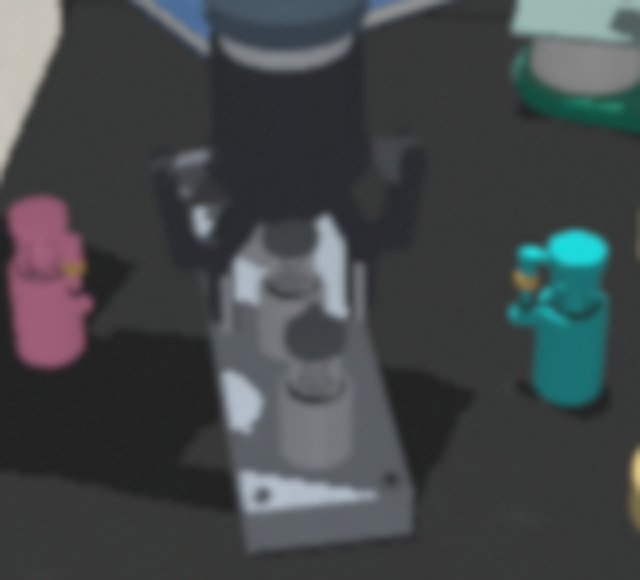

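Request:
{"fn": "step_arm", "kwargs": {
  "increments": [
    [-0.0015, 0, 0.004, 0, 0, 0, 0.7],
    [0, 0, 0, 0, 0, 0, 0.6],
    [0, 0, 0, 0, 0, 0, 0.5],
    [0, 0, 0, 0, 0, 0, 0.45],
    [0, 0, 0, 0, 0, 0, 0.4]
  ],
  "squeeze": 30
}}

```text
t: 13.8
ee_pos: [479.5, -15.1, 31.2]
ee_rot: [3.119, 0.37, 0.004]
wrist_force: [3.3, 0.4, 1.4]
width: 35.4
```

Request:
{"fn": "step_arm", "kwargs": {
  "increments": [
    [0, 0, 0, 0, 0, 0, 0.3],
    [0, 0, 0, 0, 0, 0, 0.2],
    [0, 0, 0, 0, 0, 0, 0.2],
    [0, 0, 0, 0, 0, 0, 0.2]
  ]
}}

```text
t: 14.2
ee_pos: [479.5, -15.0, 31.2]
ee_rot: [3.119, 0.371, 0.004]
wrist_force: [5.1, 1.9, 4.2]
width: 35.1
```

Request:
{"fn": "step_arm", "kwargs": {
  "increments": [
    [0.0012, 0, -0.002, 0, 0, 0, 0.2],
    [0, 0, -0.004, 0, 0, 0, 0.2],
    [0, 0, -0.004, 0, 0, 0, 0.2],
    [0, 0, 0, 0, 0, 0, 0.2]
  ]
}}

```text
t: 14.6
ee_pos: [479.3, -14.7, 40.6]
ee_rot: [3.12, 0.371, -0.0]
wrist_force: [4.2, 0.3, 1.3]
width: 35.2
```

Request:
{"fn": "step_arm", "kwargs": {
  "increments": [
    [0, 0, -0.008, 0, 0, 0, 0.2],
    [0, 0, -0.01, 0, 0, 0, 0.2],
    [0, 0, -0.012, 0, 0, 0, 0.2],
    [0, 0, 0, 0, 0, 0, 0.2]
  ]
}}

```text
t: 15.0
ee_pos: [479.1, -14.7, 71.7]
ee_rot: [3.119, 0.371, 0.0]
wrist_force: [-0.0, -1.0, -2.6]
width: 35.2
```

```bash
python3 -c "
from h import *
plan(515.5,-293.8,30+110,yaw=4)
p,d=snap('side','s6')
p=cv2.imread('pics/s6.png'); cv2.imwrite('pics/s6z.png',cv2.resize(p[200:345,240:400],None,fx=4,fy=4,interpolation=cv2.INTER_CUBIC))
"
```

```text
t 15.0 pos [479.12 -14.65  71.68] F [-0.03 -1.02 -2.55] w 35.2
shift(tool,m) [-0.03014  0.27992 -0.06822] /n [-0.03014  0.27992 -0.06822] rot deg [ 0.02 -0.01  9.57]
```

View pics/s6z.png

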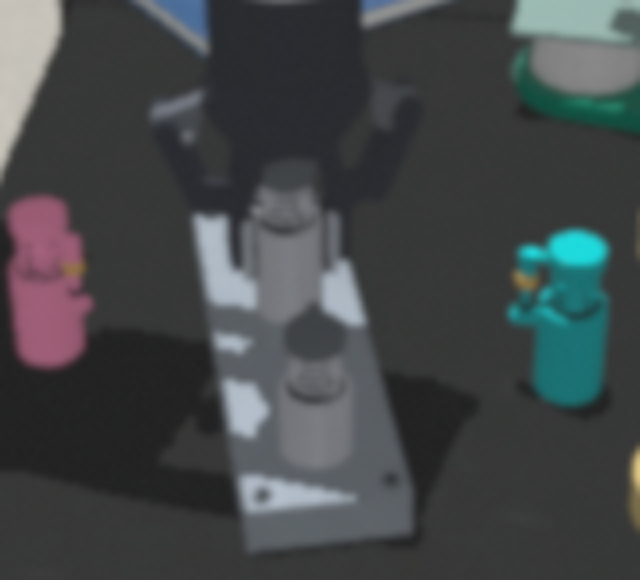

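Request:
{"fn": "step_arm", "kwargs": {
  "increments": [
    [0, 0, -0.02, 0, 0, 0, 0.2],
    [0, 0, -0.025, 0, 0, 0, 0.2],
    [0, 0, -0.023, 0, 0, 0, 0.2],
    [0, 0, 0, 0, 0, 0, 0.2],
    [-0.003, 0.02, 0, 0, 0, 0, 0.2]
  ]
}}

```text
t: 15.55
ee_pos: [480.2, -33.2, 138.1]
ee_rot: [-3.118, -0.374, 0.001]
wrist_force: [-0.5, 0.4, -2.3]
width: 35.5
```

Request:
{"fn": "step_arm", "kwargs": {
  "increments": [
    [-0.004, 0.03, 0, 0, 0, 0, 0.2],
    [-0.004, 0.035, 0, 0, 0, 0, 0.2],
    [-0.004, 0.035, 0, 0, 0, 0, 0.2],
    [-0.004, 0.035, 0, 0, 0, 0, 0.2],
    [-0.004, 0.035, 0, 0, 0, 0, 0.2]
  ]
}}

```text
t: 16.05
ee_pos: [500.4, -205.5, 136.7]
ee_rot: [-3.118, -0.371, 0.004]
wrist_force: [1.6, -0.1, -1.6]
width: 35.3
```

Request:
{"fn": "step_arm", "kwargs": {
  "increments": [
    [-0.004, 0.035, 0, 0, 0, 0, 0.2],
    [-0.003, 0.03, 0, 0, 0, 0, 0.2],
    [0, 0.015, 0, 0, 0, 0, 0.2],
    [0, 0.01, 0, 0, 0, 0, 0.2],
    [0, 0, 0, 0, 0, 0, 0.2]
  ]
}}

```text
t: 16.55
ee_pos: [515.6, -294.0, 137.5]
ee_rot: [-3.119, -0.37, 0.002]
wrist_force: [-1.0, 0.3, -2.7]
width: 34.8
```

```bash
python3 -c "
from h import *
plan(515.5,-293.8,60)
p,d=snap('side','s7')
p=cv2.imread('pics/s7.png'); cv2.imwrite('pics/s7z.png',cv2.resize(p[200:450,200:460],None,fx=2.4,fy=2.4,interpolation=cv2.INTER_CUBIC))
C=cloud('side',d); x,y,z=C[...,0],C[...,1],C[...,2]
h=cv2.cvtColor(p,cv2.COLOR_BGR2HSV); m=(x>450)&(x<590)&(y>-360)&(y<-230)&(z<12)&(h[...,2]>85); W=C[m]; print(cv2.minAreaRect(W[:,:2].astype(np.float32)),W.mean(0))
"
```

```text
t 16.55 pos [ 515.59 -293.95  137.54] F [-0.96  0.32 -2.71] w 34.8
shift(tool,m) [ 1.000e-05 -7.000e-05  7.754e-02] /n [ 1.000e-05 -7.000e-05  7.754e-02] rot deg [-0.08  0.05 -0.08]
((516.6934814453125, -290.2641296386719), (83.74337005615234, 89.8083724975586), 4.6515278816223145) [ 516.9627112  -296.51446651    6.05609874]
```

View pics/s7z.png

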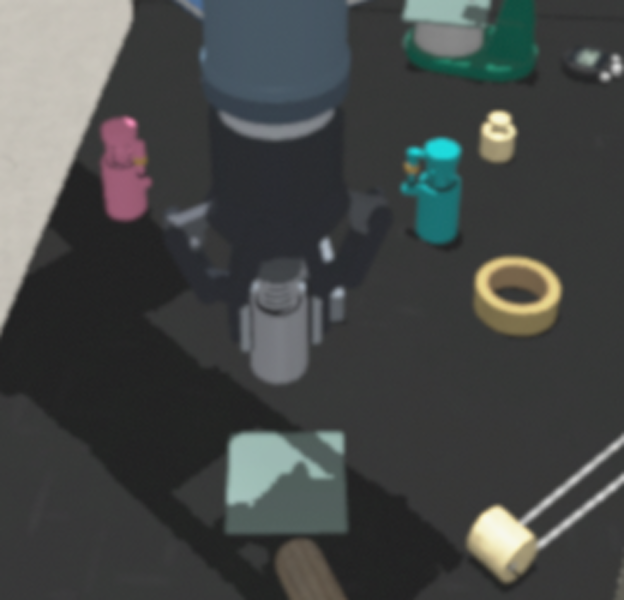

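Request:
{"fn": "step_arm", "kwargs": {
  "increments": [
    [0.0005, 0, 0.025, 0, 0, 0, 0.2],
    [0, 0, 0.025, 0, 0, 0, 0.2],
    [0, 0, 0.025, 0, 0, 0, 0.2],
    [0, 0, 0.015, 0, 0, 0, 0.2],
    [0, 0, 0.008, 0, 0, 0, 0.2]
  ]
}}

```text
t: 17.1
ee_pos: [515.4, -291.2, 39.0]
ee_rot: [-3.117, -0.373, 0.003]
wrist_force: [0.8, 0.3, -2.1]
width: 35.3
```

Request:
{"fn": "step_arm", "kwargs": {
  "increments": [
    [0, 0, 0.003, 0, 0, 0, 0.2],
    [0, 0, 0, 0, 0, 0, 0.2],
    [0, 0, 0, 0, 0, 0, 0.2]
  ]
}}

```text
t: 17.4
ee_pos: [516.9, -293.9, 38.7]
ee_rot: [3.118, 0.371, 0.002]
wrist_force: [-0.6, -0.6, -1.6]
width: 35.0
```

```bash
python3 -c "
from h import *
plan(516,-294,31.2)
p,d=snap('side','s8')
p=cv2.imread('pics/s8.png'); cv2.imwrite('pics/s8z.png',cv2.resize(p[280:450,230:400],None,fx=3.5,fy=3.5,interpolation=cv2.INTER_CUBIC))
"
```

```text
t 17.4 pos [ 516.94 -293.87   38.65] F [-0.59 -0.57 -1.57] w 35.0
shift(tool,m) [-0.00096 -0.0001   0.00745] /n [-0.00096 -0.0001   0.00745] rot deg [ 0.08 -0.06 -0.02]
```

View pics/s8z.png

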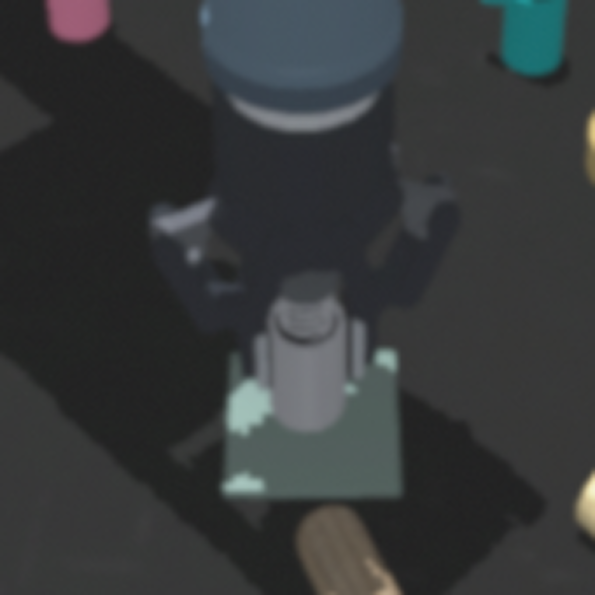

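Request:
{"fn": "step_arm", "kwargs": {
  "increments": [
    [-0.001, 0, 0.003, 0, 0, 0, 0.2],
    [0, 0, 0.002, 0, 0, 0, 0.2],
    [0, 0, 0.001, 0, 0, 0, 0.2],
    [0, 0, 0, 0, 0, 0, 0.2]
  ]
}}

```text
t: 17.85
ee_pos: [515.1, -293.9, 31.4]
ee_rot: [-3.119, -0.371, 0.0]
wrist_force: [0.1, -0.8, -2.2]
width: 34.9
```

Request:
{"fn": "step_arm", "kwargs": {
  "increments": [
    [0, 0, 0.0007, 0, 0, 0, 0.2],
    [0, 0, 0.0, 0, 0, 0, 0.2]
  ]
}}

```text
t: 18.05
ee_pos: [515.3, -294.0, 31.2]
ee_rot: [3.12, 0.371, -0.0]
wrist_force: [-0.8, 0.1, 1.9]
width: 34.9
```

Request:
{"fn": "step_arm", "kwargs": {
  "increments": [
    [0, 0, 0.0007, 0, 0, 0, 0.2],
    [0, 0, 0.0, 0, 0, 0, 0.2]
  ]
}}

```text
t: 18.25
ee_pos: [515.4, -294.0, 31.2]
ee_rot: [3.119, 0.371, 0.0]
wrist_force: [-3.0, 1.9, 6.4]
width: 35.2
```

Request:
{"fn": "step_arm", "kwargs": {
  "increments": [
    [0, 0, -0.0007, 0, 0, 0, 0.2],
    [0, 0, 0, 0, 0, 0, 0.45],
    [0, 0, 0, 0, 0, 0, 0.55],
    [0, 0, 0, 0, 0, 0, 0.7],
    [0, 0, 0, 0, 0, 0, 0.7]
  ]
}}

```text
t: 18.75
ee_pos: [515.4, -294.0, 30.9]
ee_rot: [3.12, 0.371, 0.0]
wrist_force: [-0.3, -0.2, -0.0]
width: 59.8
```

Request:
{"fn": "step_arm", "kwargs": {
  "increments": [
    [0, 0, -0.02, 0, 0, 0, 0.7],
    [0, 0, -0.03, 0, 0, 0, 0.7],
    [0, 0, -0.03, 0, 0, 0, 0.7],
    [0, 0, -0.02, 0, 0, 0, 0.3],
    [0, 0, 0, 0, 0, 0, 0]
  ]
}}

```text
t: 19.25
ee_pos: [517.1, -295.4, 134.4]
ee_rot: [3.115, 0.37, 0.007]
wrist_force: [0.3, -0.2, -0.5]
width: 31.5
```

```bash
python3 -c "
from h import *
plan(516,-294,103)
p,d=snap('side','s9')
p=cv2.imread('pics/s9.png'); cv2.imwrite('pics/s9z.png',cv2.resize(p[230:450,230:400],None,fx=2.7,fy=2.7,interpolation=cv2.INTER_CUBIC))
C=cloud('side',d); x,y,z=C[...,0],C[...,1],C[...,2]
m=(np.hypot(x-515.5,y+294)<17)&(z>86)&(z<102); print(m.sum(),C[m].mean(0).round(1),np.median(z[m]))
"
```

```text
t 19.25 pos [ 517.13 -295.36  134.36] F [ 0.31 -0.17 -0.46] w 31.5
shift(tool,m) [-0.0009  -0.00176  0.03135] /n [-0.0009  -0.00176  0.03135] rot deg [ 0.31 -0.23 -0.04]
278 [ 514.  -295.6   95.2] 95.97739244842023
```

View pics/s9z.png

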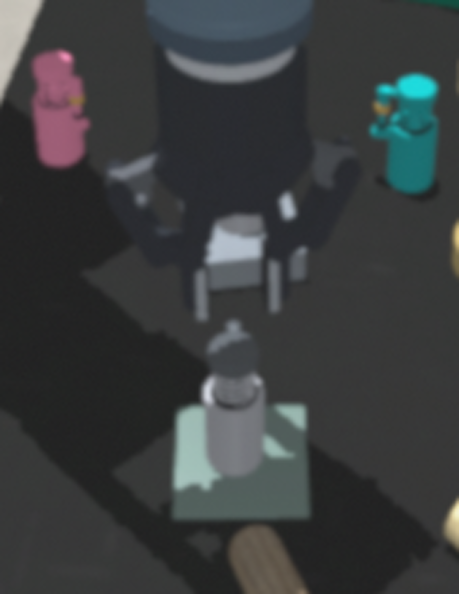

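Request:
{"fn": "step_arm", "kwargs": {
  "increments": [
    [0, 0, 0, 0, 0, 0, 0],
    [0, 0, 0, 0, 0, 0, 0],
    [0, 0, 0, 0, 0, 0, 0],
    [0, 0, 0, 0, 0, 0, 0],
    [0, 0, 0, 0, 0, 0, 0]
  ]
}}

```text
t: 19.8
ee_pos: [515.2, -293.8, 130.4]
ee_rot: [-3.119, -0.371, 0.001]
wrist_force: [0.3, -0.1, 0.1]
width: 0.0
```

```bash
python3 -c "
from h import *
plan(515,-294,97)"
```

```text
t 19.8 pos [ 515.18 -293.82  130.39] F [ 0.3  -0.1   0.13] w 0.0
shift(tool,m) [-0.0002   0.00016  0.03339] /n [-0.0002   0.00016  0.03339] rot deg [-0.04  0.03 -0.04]
```

Request:
{"fn": "step_arm", "kwargs": {
  "increments": [
    [0, 0, 0.015, 0, 0, 0, 0],
    [0, 0, 0.012, 0, 0, 0, 0],
    [0, 0, 0.005, 0, 0, 0, 0],
    [0, 0, 0, 0, 0, 0, 0],
    [0, 0, 0, 0, 0, 0, 0]
  ]
}}

```text
t: 20.3
ee_pos: [515.4, -294.0, 99.0]
ee_rot: [-3.12, -0.371, 0.0]
wrist_force: [-0.2, 0.8, -0.1]
width: -0.1
```

Request:
{"fn": "step_arm", "kwargs": {
  "increments": [
    [0, 0, 0.002, 0, 0, 0, 0],
    [0, 0, 0.002, 0, 0, 0, 0],
    [0, 0, 0, 0, 0, 0, 0]
  ]
}}

```text
t: 20.6
ee_pos: [515.6, -294.2, 95.2]
ee_rot: [3.119, 0.371, 0.001]
wrist_force: [1.6, -0.7, 0.9]
width: 0.4
```

Request:
{"fn": "step_arm", "kwargs": {
  "increments": [
    [0, 0, 0.002, 0, 0, 0, 0],
    [0, 0, 0.002, 0, 0, 0, 0],
    [0, 0, 0, 0, 0, 0, 0]
  ]
}}

```text
t: 20.9
ee_pos: [515.6, -294.2, 91.1]
ee_rot: [3.119, 0.371, 0.001]
wrist_force: [0.9, -1.0, 4.4]
width: 0.2
```

Request:
{"fn": "step_arm", "kwargs": {
  "increments": [
    [0, 0, 0.002, 0, 0, 0, 0],
    [0, 0, 0.002, 0, 0, 0, 0],
    [0, 0, 0.001, 0, 0, 0, 0],
    [0, 0, 0, 0, 0, 0, 0]
  ]
}}

```text
t: 21.3
ee_pos: [515.7, -294.3, 86.4]
ee_rot: [3.119, 0.371, 0.001]
wrist_force: [-0.1, -0.5, 6.1]
width: -0.0
```

Request:
{"fn": "step_arm", "kwargs": {
  "increments": [
    [0, 0, 0.0015, 0, 0, 0, 0],
    [0, 0, 0.0003, 0, 0, 0, 0],
    [0, 0, 0, 0, 0, 0, 0]
  ]
}}

```text
t: 21.6
ee_pos: [515.7, -294.3, 84.8]
ee_rot: [3.119, 0.371, 0.002]
wrist_force: [0.3, -0.1, 7.2]
width: -0.4
```

Request:
{"fn": "step_arm", "kwargs": {
  "increments": [
    [0, 0, 0, 0, 0, 0, 0],
    [0, 0, 0, 0, 0, 0, 0],
    [0, 0, 0, 0, 0, 0, 0],
    [0, 0, 0, 0, 0, 0, 0],
    [0, 0, 0, 0, 0, 0, 0]
  ]
}}

```text
t: 22.1
ee_pos: [515.8, -294.3, 84.9]
ee_rot: [3.118, 0.371, 0.002]
wrist_force: [-0.0, 0.6, 7.5]
width: 0.0
```

Request:
{"fn": "step_arm", "kwargs": {
  "increments": [
    [0, 0, 0.0008, 0, 0, 0, 0],
    [0, 0, 0, 0, 0, 0, 0],
    [0, 0, 0, 0, 0, 0, 0],
    [0, 0, 0, 0, 0, 0, 0],
    [0, 0, 0, 0, 0, 0, 0]
  ]
}}

```text
t: 22.6
ee_pos: [515.7, -294.3, 84.1]
ee_rot: [3.119, 0.371, 0.002]
wrist_force: [-1.4, 0.7, 7.6]
width: 0.1
```

Request:
{"fn": "step_arm", "kwargs": {
  "increments": [
    [0, 0, 0, 0, 0, 0, 0],
    [0, 0, 0, 0, 0, 0, 0],
    [0, 0, 0, 0, 0, 0, 0]
  ]
}}

```text
t: 22.9
ee_pos: [515.8, -294.3, 84.1]
ee_rot: [3.118, 0.371, 0.002]
wrist_force: [-0.8, 0.8, 7.4]
width: 0.0
```

```bash
python3 -c "
from h import *
plan(515,-294,84)
p,d=snap('side','s10')
p=cv2.imread('pics/s10.png'); cv2.imwrite('pics/s10z.png',cv2.resize(p[280:450,230:400],None,fx=3.5,fy=3.5,interpolation=cv2.INTER_CUBIC))
"
```

```text
t 22.9 pos [ 515.78 -294.31   84.15] F [-0.78  0.78  7.43] w 0.0
shift(tool,m) [-0.00069 -0.00048  0.00015] /n [-0.00069 -0.00048  0.00015] rot deg [ 0.07 -0.05 -0.04]
```

View pics/s10z.png

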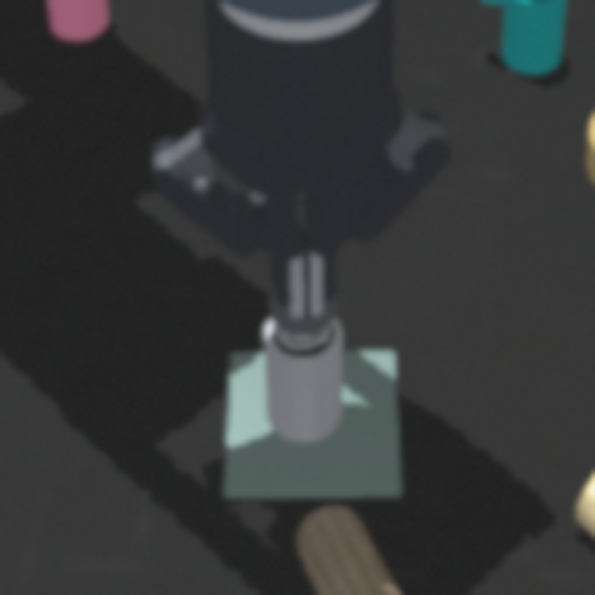

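Request:
{"fn": "step_arm", "kwargs": {
  "increments": [
    [0, 0, -0.006, 0, 0, 0, 0],
    [0, 0, -0.008, 0, 0, 0, 0],
    [0, 0, -0.02, 0, 0, 0, 0],
    [0, 0, -0.035, 0, 0, 0, 0],
    [0, 0, -0.04, 0, 0, 0, 0]
  ]
}}

```text
t: 23.45
ee_pos: [513.9, -292.8, 191.4]
ee_rot: [-3.116, -0.37, 0.006]
wrist_force: [1.3, 0.1, 0.7]
width: -0.1
```

Request:
{"fn": "step_arm", "kwargs": {
  "increments": [
    [-0.03, 0.02, -0.01, 0, 0, 0, 0],
    [-0.035, 0.025, 0, 0, 0, 0, 0],
    [-0.035, 0.025, 0, 0, 0, 0, 0],
    [-0.035, 0.025, 0, 0, 0, 0, 0],
    [-0.03, 0.02, 0, 0, 0, 0, 0]
  ]
}}

```text
t: 23.95
ee_pos: [380.0, -445.3, 201.8]
ee_rot: [-3.118, -0.37, 0.001]
wrist_force: [1.0, -0.3, -0.7]
width: -0.2
```

Request:
{"fn": "step_arm", "kwargs": {
  "increments": [
    [-0.02, 0.025, 0, 0, 0, 0, 0],
    [0, 0.03, 0, 0, 0, 0, 0],
    [0, 0.02, 0, 0, 0, 0, 0],
    [0, 0, 0, 0, 0, 0, 0],
    [0, 0, 0, 0, 0, 0, 0]
  ]
}}

```text
t: 24.45
ee_pos: [379.6, -521.1, 201.2]
ee_rot: [-3.117, -0.37, 0.001]
wrist_force: [-0.9, 0.4, 0.2]
width: -0.1
```

```bash
python3 -c "
from h import *
p,d=snap('side','s11'); snap('top','t11')
p=cv2.imread('pics/s11.png'); cv2.imwrite('pics/s11z.png',cv2.resize(p[200:440,220:460],None,fx=2.5,fy=2.5,interpolation=cv2.INTER_CUBIC))
p=cv2.imread('pics/t11.png'); cv2.imwrite('pics/t11z.png',cv2.resize(p[160:310,290:480],None,fx=4,fy=4,interpolation=cv2.INTER_CUBIC))
plan(300,-400,200)
C=cloud('top',np.load('pics/t11.npy')); C0=cloud('top',np.load('pics/top0.npy'))
for i in(-1,1):
  s=socket(i)
  for c in(C0,C):
    m=(np.hypot(c[...,0]-s[0],c[...,1]-s[1])<13)&(c[...,2]>82)&(c[...,2]<105); print(i,m.sum(),c[m].mean(0).round(1))
m=(np.hypot(C[...,0]-515,C[...,1]+294)<25)&(C[...,2]>82)&(C[...,2]<105); print(m.sum(),C[m].mean(0).round(1))
"
```

```text
t 24.55 pos [ 379.94 -520.57  201.87] F [-0.34  0.96 -1.08] w -0.0
shift(tool,m) [-0.04935 -0.13598  0.00214] /n [-0.04935 -0.13598  0.00214] rot deg [-0.11  0.02 -0.  ]
-1 66 [498.3 -96.7  96.6]
-1 66 [498.2 -96.5  97.1]
1 63 [458.4  68.8  96.3]
1 61 [458.5  68.6  96.3]
98 [ 511.1 -289.7   95.6]
```

View pics/s11z.png

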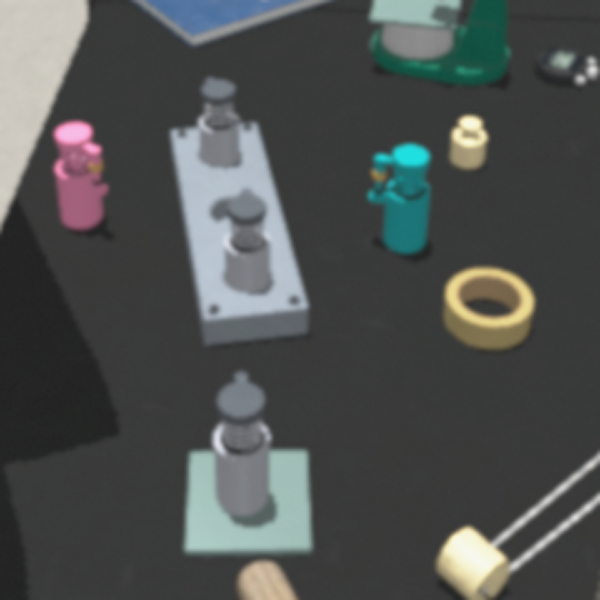

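View pics/t11z.png

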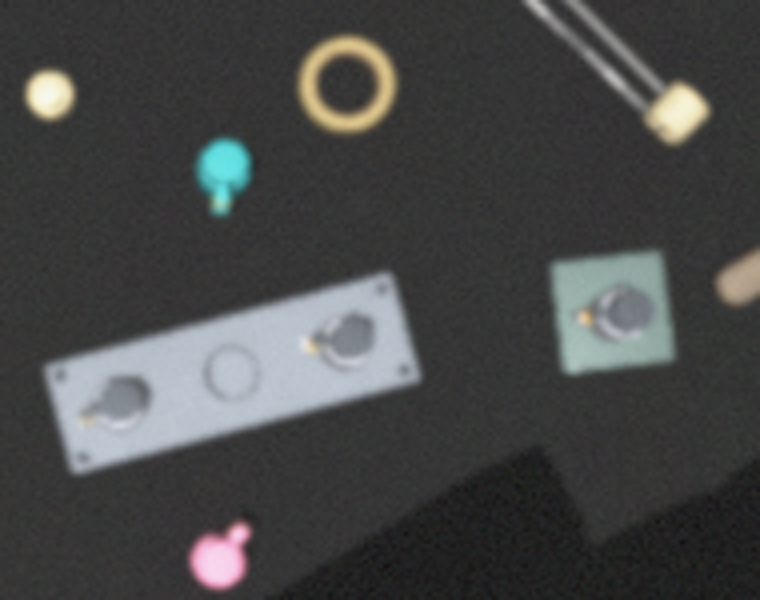

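```bash
python3 -c "
from h import *
print(ticket.hand_in())"
```

```text
the job is handed in; nothing more can be done
None
```

The job is handed in at about 24.6 s of the 72 s allowed. The middle cartridge was the soft one, and it now stands upright in the middle of the glass plate.

| Press | Position | Force at the mark | Head pressed down |
|---|---|---|---|
| 1 | right socket (tester y = -85) | about 15.5 N | about 11.8 mm |
| 2 | middle socket | about 7 N | about 11.9 mm |
| 3 | left socket (tester y = +85) | about 15 N | about 11.8 mm |
| 4 | same middle cartridge, on the glass | about 7.5 N | about 11.9 mm, held over 0.5 s |

- **Cartridge on the glass:** I gripped it by the barrel, set it down within about 2 mm of the plate's centre as measured, and let it go. In the last pictures it is upright and its head has sprung back to about 96 mm.
- **Other two cartridges:** they are upright in their sockets, their heads within 0.5 mm of where they started.
- **Surroundings:** tape roll, brass weight, needle mould and both look-alikes show no visible change. The log book is only partly in the last close-ups and I did not measure it. The arm is clear of everything.
- **Not checked:** I could not read the drag rings directly, because they were hidden from the side camera and too small in the top one. The compression comes from the tool height against the 96 mm free height, and first contact, felt near 96 mm, agrees with it.

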